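# Stop the wheel stand, flip its kickstand down and hold the frame upright

## Robot

A 6-joint arm with a two-finger parallel gripper is mounted at the origin on a cart in front of the work surface, level with it; the furniture and walls round the work are solid. World frame = base frame: x ahead of the robot, y to its left, z up, the work surface at z = 0. Lengths are in m, angles in rad, forces in N, time in s.
With the tool pointing down it reaches from about 0.35 to 0.8 m from the base axis. Payload 7.3 kg.
Tool frame: the origin (TCP) lies between the finger pads; the fingertips stand 14 mm ahead of it and the grasp point (between the pads) lies 5 mm behind it (env.tip_extent is the distance from the TCP to the fingertips, in m); z points along the fingers, y is the line along which they close (so a half turn about z gives the same grasp; the last joint's range is limited). The gripper opens to 85 mm and grips with 20 to 120 N. Pads are 22 mm wide; open, the fingers measure 114 mm over their backs; the gripper's body (76 mm by 85 mm) begins 54 mm behind the grasp point. The pads swing forward as they close: fully open they stand 13 mm farther back than shut.
Start: joints at [1.108, 0.342, 1.524, -0, 1.275, -0.146], TCP at [0.164, 0.499, 0.245] pointing down, gripper open.
Joint ranges: [-2.53, 2.53], [-0.77, 2.02], [0.04, 2.7], [-1, 4.14], [0.28, 2.66], [-3.11, 3.11]. Speed limits (rad/s): [2.57, 2.57, 3.14, 3.14, 3.14, 3.14].

## Interface

Orientations are given as a rotation vector (axis times angle).
In Python, from cell import env gives the robot as it stands.
- The arm moves only by the shell command python3 jog.py 'ROWS' [FORCE]. ROWS is one flat JSON list of numbers that holds 1 to 12 rows one after another, with no inner brackets; each row has 5 numbers: the opening from 0.0 (shut) to 1.0 (fully open), then dx, dy, dz in shares of the most that a row can go, 1 being 62.5 mm, then a turn about the tool's z in fractions of the full range, 1 being pi/2 rad; each row shifts and turns the commanded pose from where the row before left it, along the tool's axes as they then stand; what a row does not reach is not made up. A row lasts 1/8 s, in which the tool goes at most 0.0625 m and 0.188 rad, less where a joint would pass 70% of its speed; a pose out of reach is approached as far as the arm can. The fingers move at their own pace and stop on an object; FORCE is the grip in N (left out, the last holds). Time passes only in rows, so rows that do not move let the fingers close. It prints the time, the measured TCP pose, the force, the opening and the grip force at its end. A shift or turn number past 1, either way, is cut back to 1. Input that does not fit is refused with a message, and nothing moves.
- env.sense(): the state, without advancing time (a new reading comes with each control period).
- env.grab_frame(name): name is "side" or "top" or "wrist"; returns the picture (480x640x3 uint8, red, green, blue); there is no depth.
- env.camera_info(name): a dict with "fx", "fy", "cx", "cy" (pixels), "position" and "orientation" of the camera in the world; the wrist camera has in their place "T_tool_cam" (4x4, takes a point from camera to tool coordinates, whose origin is the TCP and whose axes are the flange's). Camera axes: x right, y up, looking along -z (the intrinsics and any distortion apply to the point x, -y, -z); pixel columns grow to the right and rows downward; lengths in m; the calibration is good to about 2 mm. A picture is of the moment at which its call begins: read the wrist's pose just before it. camera_info takes no time and is no camera call.
- env.close_job(): hands the job in; it is judged then, once.
The state is a dict: "time_s": time; "q": joint angles; "joint_vel": joint speeds; "joint_efforts": joint torques, N m; "ee_pos": TCP position; "eef_rot": TCP orientation; "contact_force": force on the tool from outside, world axes, zero at the start; "ft_torque": the same for the moment, N m; "finger_gap": opening from 0.0 (shut) to 1.0 (fully open); "finger_force": force on a finger pad.
Only numpy, scipy, OpenCV 4.12 (cv2) and the standard library are available. Lean on these libraries where they do the work, as an engineer would, in place of code of your own. Each camera call takes 0.05 s, during which the arm holds its last target. There are 200 camera calls.

## Task

Make the small abrasive-wheel stand safe for a wheel change: push the red mushroom stop button fully down so that it stays in, then, while the blue frame still leans on its rest, flip the kickstand from its folded-up position over the top until it is all the way down against its stop. Then take hold of the frame's black top bar, bring the frame upright until the kickstand's foot presses on its steel pad, and finish still holding it there: do not let go, as the frame would tip back. Do not tip the frame over beyond upright, and leave the dropper bottle, the solder tin and the yellow pliers where they are.

Things in the scene. Friction and masses are not known exactly. Their poses are not given: they have to be found in the camera images.
- stand: fixed green base plate of the wheel stand, 200 mm (x) by 160 mm (y), 14 mm thick; origin at the centre of its underside on the bench. Its x axis is parallel to the frame's hinge axis. The kickstand side is -y, the side to which the frame leans at the start is +y. It never moves during the work. At y = +55 mm stands a rest block, 62 mm high, under the wheel
- frame_hinge (a point): point on the frame's hinge axis, 50 mm above the bench over the stand's origin; the axis runs along the stand's x axis
- frame (a joint): tilt of the blue hoop frame (14 mm tubes, uprights at x = -55 and +55 mm, hub and 96 mm wheel, about 0.8 kg) about its hinge, rad: 0 upright, negative leans to the stand's +y. It starts on its rest at about -0.55 and tips back there when let go, even from upright; 2 to 4 N at the top bar raise it. Beyond upright (positive) only the lowered kickstand stops it
- bar_mid (a point): middle of the top bar, on the frame, 212 mm from the hinge axis straight up the frame. At frame angle a it lies in the stand's frame at y = -212 sin(a) mm, z = 50 + 212 cos(a) mm
- top_bar: black round top bar of the frame, 16 mm diameter, along the stand's x axis, 110 mm long between the two uprights (96 mm free between them); origin at its middle. The wheel begins about 75 mm below it. The round bar can turn between the fingers as the frame swings up
- kickstand (a joint): kickstand angle about its pivot on the frame, rad: 0 folded up along the frame; grows as it swings over toward the stand's -y side and down; 3.35 is all the way down, on its stop. Its weight (90 g, friction 0.012 N m) keeps it folded while the frame leans; pushed 0.3 rad beyond vertical it falls on by itself to the stop in about 2 s and stays there
- kick_pivot (a point): kickstand pivot on the frame, at x = -82 mm, y = -70 mm, 102 mm above the hinge in the frame's own axes (they equal the stand's when upright); the pivot axis is parallel to the stand's x axis. Nothing of the frame stands beside the leg at x below -75 mm
- kick_tip (a point): centre of the kickstand's foot, 100 mm from the pivot
- kick_foot: black foot of the kickstand, 18 mm diameter, 20 mm long along x, on a steel leg 10 mm thick; origin at its centre
- foot_pad: steel pad on the base plate where the foot comes down, 34 mm diameter, its top 45 mm above the bench, at x = -82 mm, y = -49 mm of the stand; origin at its lower end, 14 mm above the bench. The foot meets it when the kickstand is down and the frame is upright within 0.02 rad
- stop_box: fixed yellow box of the stop button, 75 x 75 x 55 mm; origin at the centre of its underside
- stop_button (a joint): how far the red mushroom button is pushed in, m: 0 out, 0.007 fully in; it takes about 3 N and stays where it is pushed
- stop_top (a point): centre of the top of the red mushroom button, 40 mm diameter, 83 mm above the bench when out; it is pushed straight down
- bottle: bystander: dropper bottle with black cap, 30 mm diameter, 93 mm tall, origin under its base
- tin: bystander: round beige solder tin, 56 mm diameter, 28 mm high, origin under its base
- pliers: bystander: yellow-handled pliers lying flat, 51 x 134 x 11 mm, origin under the middle

How it is judged:
On the way, in this order (a step that is already met when the one before it is completed fails the run):
1. the stop button is pushed fully in (at least 5.5 mm) (value of joint stop_button above 0.0055 m), for 0.2 s.
2. the kickstand is all the way down (at least 3.2 rad) while the frame still leans (below -0.35 rad) (value of joint kickstand above 3.2 rad and value of joint frame below -0.35 rad), for 0.2 s.
At the end, for the whole second after the job is handed in: The stop button is still in (at least 5.5 mm), the kickstand is down (at least 3.2 rad), the frame stands still within 0.06 rad of upright with the kickstand's foot pressing on its pad (over 0.3 N), and the fingers are still on the top bar (over 0.5 N) (value of joint stop_button above 0.0055 m and value of joint kickstand above 3.2 rad and value of joint frame between -0.06 and 0.06 rad and velocity of joint frame between -0.1 and 0.1 rad/s and contact force between kick_foot and foot_pad above 0.3 N and contact force between the fingers and top_bar above 0.5 N); the arm keeps its last pose, push and grip.
It fails at once if the frame is tipped beyond upright by more than 0.15 rad (value of joint frame above 0.15 rad).
It fails at once if the dropper bottle, the solder tin or the pliers are moved more than 20 mm (distance of any of bottle, tin, pliers from where it was at the start of the episode above 0.02 m).
It also fails if it takes over 56 s, if anything falls off the work surface, if the arm or the gripper's body presses on something with over 40 N, if the wrist force passes 120 N, or if a joint passes its speed limit or range.

## Working session

There is one attempt and no reset: what is moved stays moved. The work goes in short steps, Python scripts to look and compute and a shell command to move; the robot and the scene stay as the last step left them, time stands still between calls to the robot, and variables do not carry over. Pictures are saved under pics/ and viewed, at most 10 in all, crops included, and the job is handed in when it is done.

```bash
ls; mkdir -p pics; python3 - <<'E'
from cell import env
import cv2
for n in ("side","top"):
    cv2.imwrite(f"pics/{n}0.png",cv2.cvtColor(env.grab_frame(n),cv2.COLOR_RGB2BGR))
    print(n,env.camera_info(n))
print(env.camera_info("wrist")); print(env.sense())
E
```

```text
cell.py
jog.py
pics
side {'fx': 455.5497395190695, 'fy': 455.5497395190695, 'cx': 317.3560036553522, 'cy': 241.12746108211033, 'position': array([0.41287311, 0.59535282, 0.49324191]), 'orientation': array([ 0.17679602, -1.64919071, -2.4731216 ])}
top {'fx': 445.2980872671652, 'fy': 445.2980872671652, 'cx': 317.4432862239573, 'cy': 235.23233534251443, 'position': array([ 0.50304451, -0.18741239,  1.17555981]), 'orientation': array([ 0.08165368, -0.04210908, -1.57095501])}
{'fx': 401.71390268998556, 'fy': 401.71390268998556, 'cx': 317.13686257619526, 'cy': 236.67950204030544, 'T_tool_cam': array([[ 1.85505661e-03,  9.64623340e-01,  2.63625436e-01,
         6.64909651e-02],
       [ 9.99997599e-01, -2.09684632e-03,  6.35806393e-04,
        -7.23360672e-04],
       [ 1.16609571e-03,  2.63623624e-01, -9.64624914e-01,
        -1.28494831e-01],
       [ 0.00000000e+00,  0.00000000e+00,  0.00000000e+00,
         1.00000000e+00]])}
{'time_s': 0.1, 'q': array([ 1.10799215e+00,  3.42659913e-01,  1.52494084e+00, -1.47241708e-05,
        1.27542003e+00, -1.46037023e-01]), 'joint_vel': array([-2.23071723e-04, -1.84912644e-03, -1.39626126e-03, -2.90583554e-05,
       -1.15583252e-03,  4.88421433e-05]), 'joint_efforts': array([ 2.39196816e-03, -4.34445405e+01, -2.46488178e+01, -1.45866588e-04,
        4.73495718e-03,  2.92190327e-05]), 'ee_pos': array([0.1633775 , 0.49856003, 0.24468514]), 'eef_rot': array([-4.95426798e-01, -3.10186187e+00,  2.14650210e-03]), 'contact_force': array([-0.02985644,  0.32722666, -0.10582398]), 'ft_torque': array([ 0.00028912,  0.01860353, -0.0399525 ]), 'finger_force': 0.0, 'finger_gap': 0.996436757254753}
```

View pics/side0.png

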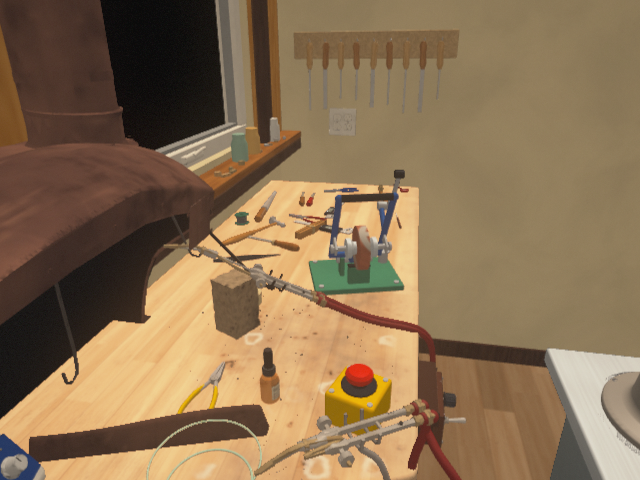

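View pics/top0.png

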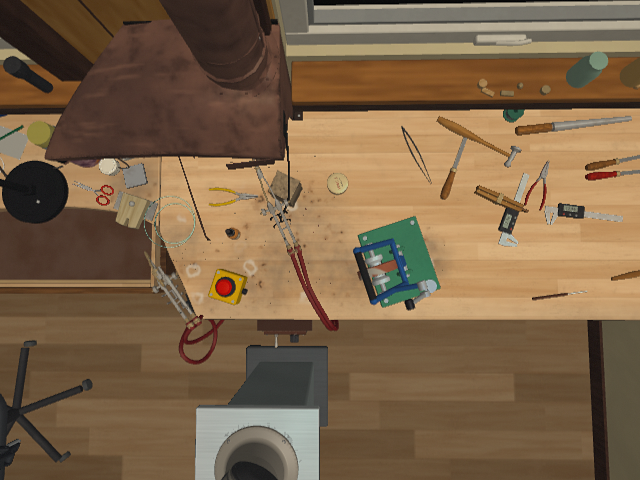

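The side view shows the stand with green plate corners near (310,262), (395,261), (403,289) and (317,292). Its bar runs from (337,197) to (394,196), the foot is at (399,174) and the button at (359,373). The top view shows the plate at about (358,236), (416,217), (440,289) and (378,308), with the button at (226,287), the foot at (410,303) and the bottle at (233,233). I'll zoom in for accurate pixels.

```bash
cat > h.py <<'E'
import numpy as np, cv2
from scipy.spatial.transform import Rotation as R
def cam(env,name,state=None):
    c=env.camera_info(name); K=np.array([[c['fx'],0,c['cx']],[0,c['fy'],c['cy']],[0,0,1]])
    if name=='wrist':
        T=np.eye(4); T[:3,:3]=R.from_rotvec(state['eef_rot']).as_matrix(); T[:3,3]=state['ee_pos']; T=T@np.array(c['T_tool_cam'])
        p,Rm=T[:3,3],T[:3,:3]
    else: p,Rm=np.array(c['position']),R.from_rotvec(c['orientation']).as_matrix()
    Rcv=np.diag([1,-1,-1])@Rm.T
    return K@np.c_[Rcv,-Rcv@p]
def tri(Ps,px):
    X=cv2.triangulatePoints(Ps[0],Ps[1],np.array(px[0],float),np.array(px[1],float)).ravel()
    return X[:3]/X[3]
def proj(P,X):
    x=P@np.r_[X,1]; return x[:2]/x[2]
def onz(P,px,z):   # point of the ray at height z
    A=np.c_[P[:,0],P[:,1],-np.r_[px,1]]; return np.linalg.solve(A,-(P[:,2]*z+P[:,3]))[:2]
E
python3 - <<'E'
from h import *
from cell import env
t=cv2.imread('pics/top0.png'); s=cv2.imread('pics/side0.png')
a=cv2.resize(t[205:320,345:450],None,fx=5,fy=5,interpolation=cv2.INTER_CUBIC)[:600]
b=cv2.resize(s[160:300,300:410],None,fx=4,fy=4,interpolation=cv2.INTER_CUBIC)
m=np.zeros((600,525+275,3),np.uint8); m[:575,:525]=a[:575]; m=m[:, :525]
cv2.imwrite('pics/zt.png',m); cv2.imwrite('pics/zs.png',b)
for n,i in(('t',t),('s',s)):
    h=cv2.cvtColor(i,cv2.COLOR_BGR2HSV)
    red=((h[...,0]<8)|(h[...,0]>172))&(h[...,1]>200)&(h[...,2]>140)
    N,l,st,ce=cv2.connectedComponentsWithStats(red.astype(np.uint8))
    print(n,[(st[k].tolist(),ce[k].round(1).tolist()) for k in range(1,N) if st[k][4]>60])
    g=(abs(h[...,0].astype(int)-75)<15)&(h[...,1]>100)
    N,l,st,ce=cv2.connectedComponentsWithStats(g.astype(np.uint8))
    for k in range(1,N):
        if st[k][4]>500:
            c=cv2.convexHull(np.argwhere(l==k)[:,::-1].astype(np.int32)); print('green',st[k],cv2.approxPolyDP(c,4,True).reshape(-1,2).tolist())
E
```

```text
t [([216, 280, 16, 15, 179], [223.8, 286.9])]
green [ 358  217   82   72 2055] [[439, 287], [409, 283], [361, 245], [358, 235], [415, 217]]
s [([346, 364, 27, 19, 397], [359.1, 373.1])]
```

View pics/zt.png

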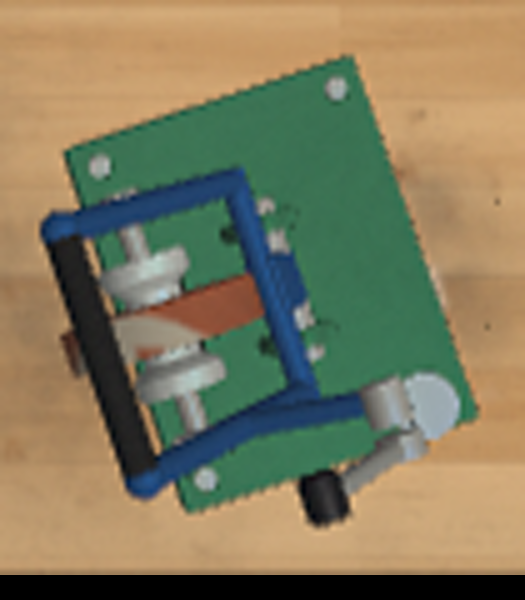

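View pics/zs.png

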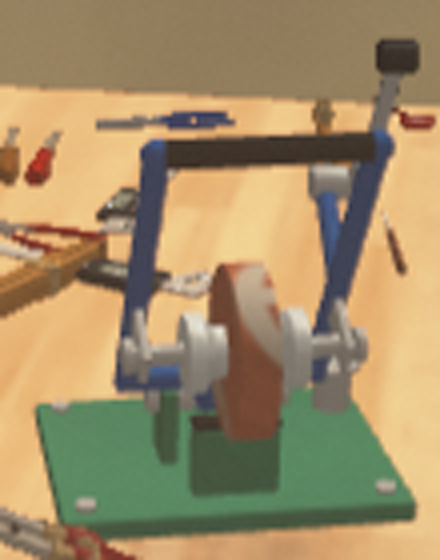

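```bash
cat > fit.py <<'E'
from h import *
from cell import env
from scipy.optimize import least_squares
Pt,Ps=cam(env,'top'),cam(env,'side')
top=dict(A=(358,235),B=(415.6,216.4),C=(440.6,287),D=(383,307.4),E1=(356.4,250.6),E2=(374.2,301.6),M=(365.6,276.6),F=(410.2,304.6))
side=dict(A=(316.2,289.2),B=(309.5,261.2),C=(388,258.7),D=(403.2,285.7),E1=(338.2,197.5),E2=(395.75,196.5),M=(367.75,197.5),F=(399.25,174))
for k in top: print(k,tri((Pt,Ps),(top[k],side[k])).round(4))
def model(v):
    x,y,z,w,a=v; c,s=np.cos(a),np.sin(a)
    fr=lambda X,Y,Z:(X,Y*c-Z*s,.05+Y*s+Z*c)
    L=dict(A=(.1,.08,.014),B=(.1,-.08,.014),C=(-.1,-.08,.014),D=(-.1,.08,.014),E1=fr(.055,0,.212),E2=fr(-.055,0,.212),M=fr(0,0,.212),F=fr(-.082,-.07,.202))
    Rz=R.from_euler('z',w).as_matrix()
    return {k:Rz@np.array(p)+[x,y,z] for k,p in L.items()}
f=lambda v:np.concatenate([np.r_[proj(Pt,p)-top[k],proj(Ps,p)-side[k]] for k,p in model(v).items()])
r=least_squares(f,[.4,-.35,0,.27,-.55],x_scale=[.1,.1,.1,1,1],loss='soft_l1')
print(r.x.round(4)); print(r.fun.reshape(-1,4).round(1) if r.fun.size>8 else r.fun)
for k,p in model(r.x).items(): print(k,p.round(4))
print('btn',tri((Pt,Ps),((224,287.2),(359.1,372.5))), onz(Pt,(224,287.2),.078),onz(Ps,(359.1,372.5),.078))
E
python3 fit.py
```

```text
A [ 0.5952 -0.2641  0.0146]
B [ 0.6441 -0.4158  0.008 ]
C [ 0.4559 -0.4785  0.0025]
D [ 0.4086 -0.3276  0.0085]
E1 [ 0.5454 -0.2461  0.2313]
E2 [ 0.4372 -0.283   0.2281]
M [ 0.4901 -0.2653  0.2285]
F [ 0.4339 -0.3531  0.2561]
[ 0.5253 -0.3701 -0.0031  0.3142 -0.5446]
[[-0.5 -0.1 -0.2  1.7]
 [ 0.  -0.4 -0.5 -1. ]
 [ 0.4  2.1 -1.  -2.7]
 [-0.9  0.9  1.9 -0.3]
 [ 1.1  0.6  1.4  1.2]
 [-0.1 -0.7 -1.2 -0.1]
 [ 0.1 -0.7 -0.5  0. ]
 [-0.1  0.1  0.4  0.1]]
A [ 0.5956 -0.2631  0.0109]
B [ 0.6451 -0.4153  0.0109]
C [ 0.4549 -0.4771  0.0109]
D [ 0.4054 -0.3249  0.0109]
E1 [ 0.5436 -0.2487  0.2283]
E2 [ 0.439  -0.2827  0.2283]
M [ 0.4913 -0.2657  0.2283]
F [ 0.4334 -0.3529  0.256 ]
btn [0.4624772  0.07147146 0.07441836] [0.46179052 0.0705276 ] [0.46282675 0.0760799 ]
```

Careful with the scale: shifts go in shares of 62.5 mm and turns go in shares of pi/2 rad. That gives: -0.046 m is -0.736, -0.035 m is -0.56.

```bash
python3 - <<'E'
from h import *
from cell import env
Pt,Ps=cam(env,'top'),cam(env,'side')
print('rod',tri((Pt,Ps),((208,240),(70,380))),'rodtop',tri((Pt,Ps),((181,156),(57,283))),'rod2',tri((Pt,Ps),((289,204),(190,253))))
for n,z,p in (('bottle',.09,(233,233)),('bench edge',0,(250,318))): print(n,onz(Pt,p,z))
E
python3 jog.py '[0, -0.736, -0.56, 0, 0, 0, -0.736, -0.56, 0, 0, 0, -0.736, -0.56, 0, 0, 0, -0.736, -0.56, 0, 0, 0, -0.736, -0.56, 0, 0, 0, -0.736, -0.56, 0, 0, 0, -0.736, -0.56, 0, 0, 0, -0.736, -0.56, 0, 0, 0, -0.736, -0.528, 0, 0, 0, 0, 0, 0, 0]' 40
```

```text
rod [0.6978494  0.18931614 0.11517786] rodtop [0.79426618 0.16343402 0.22115706] rod2 [ 0.71569304 -0.07091541  0.17198714]
bottle [0.59472673 0.04763405]
bench edge [0.378689   0.01902108]
time_s: 1.35
ee_pos: [0.461, 0.0696, 0.2447]
eef_rot: [-0.503, -3.101, 0.001]
contact_force: [-0.8, 0.4, 0.6]
finger_gap: -0.001
finger_force: 0.0
```

```bash
python3 - <<'E'
from h import *
from cell import env
s=env.sense(); P=cam(env,'wrist',s); im=cv2.cvtColor(env.grab_frame('wrist'),cv2.COLOR_RGB2BGR)
cv2.imwrite('pics/w1.png',im)
h=cv2.cvtColor(im,cv2.COLOR_BGR2HSV)
red=((h[...,0]<8)|(h[...,0]>172))&(h[...,1]>180)&(h[...,2]>100)
N,l,st,ce=cv2.connectedComponentsWithStats(red.astype(np.uint8))
for k in range(1,N):
    if st[k][4]>800: print(st[k],ce[k],onz(P,ce[k],.077),tri((P,cam(env,'top')),(ce[k],(224,287.2))),tri((P,cam(env,'side')),(ce[k],(359.1,372.5))))
E
```

```text
[ 298  193   51   51 2008] [322.82918327 218.38844622] [0.46207935 0.0726456 ] [0.46213063 0.07194022 0.07387006] [0.46288902 0.07249773 0.07506962]
```

View pics/w1.png

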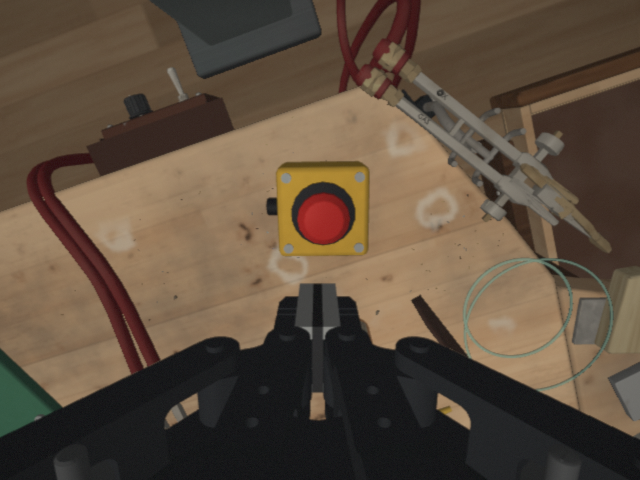

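The wrist picture shows the yellow box with the red button at (323,218). Two views put it at (0.462, 0.0725, ~0.075), which agrees with the text. The shut fingers stand 3 mm from above its centre, so I press down now.

Scaled: 0.045 m is 0.72, 0.003 m is 0.048.

```bash
python3 jog.py '[0, 0, 0.048, 0.72, 0, 0, 0, 0, 0.72, 0, 0, 0, 0, 0.72, 0, 0, 0, 0, 0.144, 0, 0, 0, 0, 0.048, 0, 0, 0, 0, 0.048, 0, 0, 0, 0, 0.048, 0, 0, 0, 0, 0.032, 0, 0, 0, 0, 0, 0]'
```

```text
time_s: 2.52
ee_pos: [0.4611, 0.0754, 0.0907]
eef_rot: [0.495, 3.1, 0.001]
contact_force: [2.3, 2.0, 2.7]
finger_gap: -0.001
finger_force: 1.4
```

Scaled: 0.001 m is 0.016.

```bash
python3 jog.py '[0, 0, 0, 0.016, 0, 0, 0, 0, 0.016, 0, 0, 0, 0, 0, 0]'; python3 jog.py '[0, 0, 0, 0, 0, 0, 0, 0, 0, 0]'
```

```text
time_s: 2.9
ee_pos: [0.4611, 0.0754, 0.0896]
eef_rot: [0.495, 3.1, 0.001]
contact_force: [-0.4, 1.3, 14.5]
finger_gap: -0.001
finger_force: 7.4
time_s: 3.15
ee_pos: [0.4611, 0.0753, 0.0896]
eef_rot: [0.495, 3.1, 0.001]
contact_force: [-1.1, 0.6, 14.1]
finger_gap: -0.007
finger_force: 7.4
```

The push force rose from 3 N to 14 N at a tip height of 0.0756 m, so the button is bottomed. Next I go up and across to the kickstand's +y side.

Scaled: -0.056 m is -0.896, -0.055 m is -0.88.

```bash
python3 jog.py '[0, 0, 0, -0.896, 0, 0, 0, 0, -0.896, 0, 0, 0, 0, -0.896, 0, 0, 0, 0, -0.896, 0, 0, -0.16, -0.864, 0, 0, 0, -0.16, -0.864, 0, 0, 0, -0.16, -0.864, 0, 0, 0, -0.16, -0.864, 0, 0, 0, -0.16, -0.864, 0, 0, 0, -0.16, -0.864, 0, 0, 0, -0.176, -0.88, 0, 0, 0, 0, 0, 0, 0]'; python3 jog.py '[0, 0, 0, 0, -0.1006, 0, 0, 0, 0, -0.1006, 0, 0, 0, 0, -0.1006, 0, 0, 0, 0, -0.1006, 0, 0, 0, 0, 0]'
python3 - <<'E'
from h import *
from cell import env
s=env.sense(); print(s['q'].round(2),R.from_rotvec(s['eef_rot']).as_matrix().round(3))
P=cam(env,'wrist',s); cv2.imwrite('pics/w2.png',cv2.cvtColor(env.grab_frame('wrist'),cv2.COLOR_RGB2BGR)); np.save('Pw2.npy',P)
Rz=R.from_euler('z',.3142).as_matrix()
print((Rz.T@(s['ee_pos']-[.5253,-.3701,0])).round(4))
cv2.imwrite('pics/t2.png',cv2.cvtColor(env.grab_frame('top'),cv2.COLOR_RGB2BGR))
E
```

```text
time_s: 4.65
ee_pos: [0.4083, -0.31, 0.3108]
eef_rot: [-0.503, -3.098, -0.001]
contact_force: [0.4, 0.8, 0.6]
finger_gap: -0.001
finger_force: 0.0
time_s: 5.28
ee_pos: [0.4096, -0.3058, 0.3119]
eef_rot: [0.492, -3.102, -0.002]
contact_force: [0.0, 0.2, 0.2]
finger_gap: 0.001
finger_force: 0.0
[-0.79  0.27  1.44  0.    1.43 -2.68] [[-0.951 -0.309 -0.001]
 [-0.309  0.951  0.001]
 [ 0.001  0.001 -1.   ]]
[-0.0901  0.0969  0.3119]
```

View pics/w2.png

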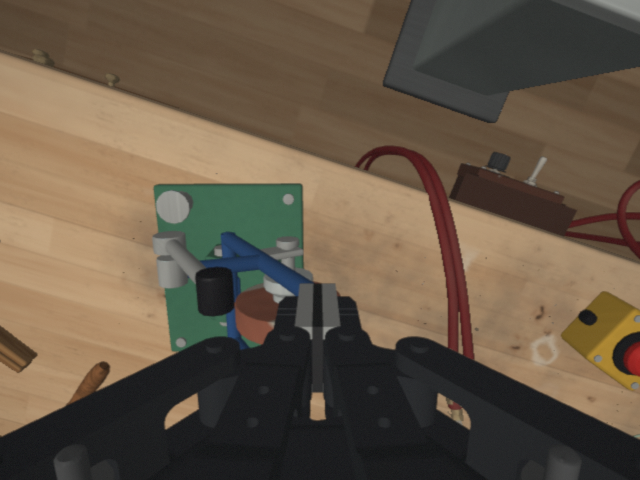

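The wrist view is squared with the stand. The black foot is at about (214,291), to the left of the fingers as planned. I'll check its position against the earlier views.

```bash
python3 - <<'E'
from h import *
from cell import env
P=np.load('Pw2.npy'); Rz=R.from_euler('z',.3142).as_matrix()
for n,p in (('top',(410.2,304.6)),('side',(399.25,174))):
    X=tri((P,cam(env,n)),((214,292),p)); print(n,X.round(4),(Rz.T@(X-[.5253,-.3701,0])).round(4))
E
```

```text
top [ 0.4339 -0.3514  0.2619] [-0.0811  0.0461  0.2619]
side [ 0.435  -0.351   0.2571] [-0.08    0.0461  0.2571]
```

Scaled: 0.053 m is 0.848, -0.016 m is -0.256.

```bash
python3 jog.py '[0, 0, 0, 0.848, 0, 0, 0, 0, 0, 0, 0, 0, -0.256, 0, 0, 0, 0, -0.256, 0, 0, 0, 0, -0.256, 0, 0, 0, 0, -0.256, 0, 0, 0, 0, -0.256, 0, 0, 0, 0, -0.256, 0, 0, 0, 0, -0.256, 0, 0, 0, 0, -0.256, 0, 0]'; python3 jog.py '[0, 0, 0, 0, 0, 0, 0, 0, 0, 0, 0, 0, 0, 0, 0, 0, 0, 0, -0.88, 0, 0, 0, 0, -0.48, 0, 0, 0, 0.8, 0, 0, 0, 0, 0.8, 0, 0, 0, 0, 0, 0, 0, 0, 0, 0, 0, 0, 0, 0, 0, 0, 0]'
python3 - <<'E'
from h import *
from cell import env
s=env.sense(); print(s['ee_pos'].round(4))
P=cam(env,'wrist',s); a=cv2.cvtColor(env.grab_frame('wrist'),cv2.COLOR_RGB2BGR); np.save('Pw3.npy',P)
t=cv2.cvtColor(env.grab_frame('top'),cv2.COLOR_RGB2BGR); b=cv2.cvtColor(env.grab_frame('side'),cv2.COLOR_RGB2BGR)
f=lambda i,k:cv2.resize(i,None,fx=k,fy=k,interpolation=cv2.INTER_CUBIC)
m=np.zeros((600,800,3),np.uint8); m[:300,:400]=f(a,.625); m[:345,400:715]=f(t[205:320,345:450],3); m[300:,:330]=f(b[180:280,300:410],3)
cv2.imwrite('pics/m3.png',m); cv2.imwrite('pics/w3.png',a); cv2.imwrite('pics/s3.png',b); cv2.imwrite('pics/t3.png',t)
E
```

```text
time_s: 6.62
ee_pos: [0.45, -0.4306, 0.2604]
eef_rot: [-0.491, 3.102, -0.003]
contact_force: [1.2, 0.3, 0.7]
finger_gap: 0.0
finger_force: 0.1
time_s: 7.88
ee_pos: [0.4187, -0.3344, 0.3442]
eef_rot: [-0.492, 3.103, -0.0]
contact_force: [-0.3, 0.2, -0.0]
finger_gap: -0.004
finger_force: 0.0
[ 0.4187 -0.3344  0.3442]
```

View pics/m3.png

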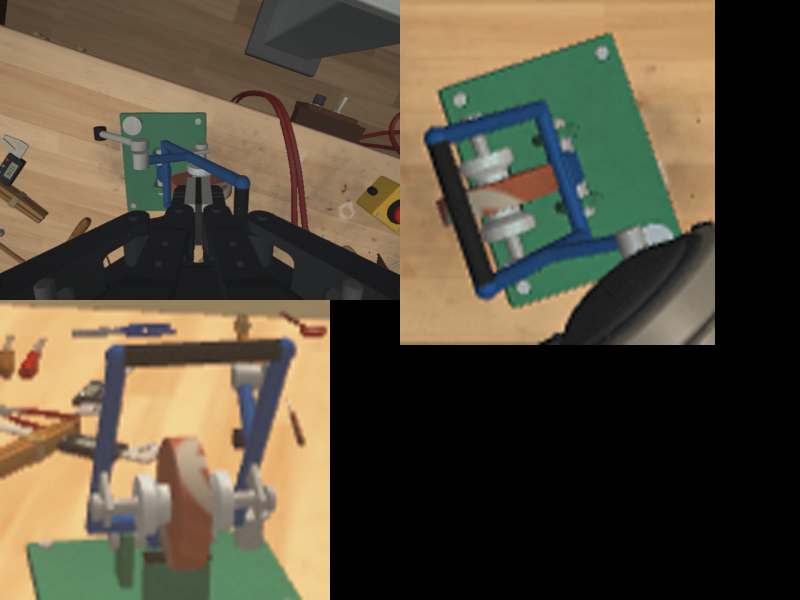

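The kickstand has gone over the top and hangs below its pivot, with the foot at (379,226) in the side view. The frame is still on its rest. Moving above the bar gives it time to settle on its stop before I check the angle.

Scaled: -0.045 m is -0.72, 0.0215 m is 0.344.

```bash
python3 jog.py '[0.7, -0.72, 0.344, 0, 0, 0.7, -0.72, 0.344, 0, 0, 0.7, 0, 0, 0.72, 0, 0.7, 0, 0, 0, 0, 0.7, 0, 0, 0, 0, 0.7, 0, 0, 0, 0, 0.7, 0, 0, 0, 0, 0.7, 0, 0, 0, 0, 0.7, 0, 0, 0, 0, 0.7, 0, 0, 0, 0, 0.7, 0, 0, 0, 0]'
python3 - <<'E'
from h import *
from cell import env
s=env.sense(); print(s['ee_pos'].round(4),s['q'].round(2))
P=cam(env,'wrist',s); a=cv2.cvtColor(env.grab_frame('wrist'),cv2.COLOR_RGB2BGR); np.save('Pw4.npy',P)
b=cv2.cvtColor(env.grab_frame('side'),cv2.COLOR_RGB2BGR)
Rz=R.from_euler('z',.3142).as_matrix(); print((Rz.T@(s['ee_pos']-[.5253,-.3701,0])).round(4))
f=lambda i,k:cv2.resize(i,None,fx=k,fy=k,interpolation=cv2.INTER_CUBIC)
m=np.zeros((600,800,3),np.uint8); m[:384,:512]=f(a,.8); m[:288,512:]=f(a,.8)[:288,:288]*0; m[200:,500:]=f(b[170:270,315:390],4)
cv2.imwrite('pics/m4.png',m)
for n,q in (('kick 3.35',3.35),('3.0',3.0),('2.6',2.6)):
    al=-.5446; d=q+al; c,sn=np.cos(al),np.sin(al)
    L=np.array([-.082,-.07*c-.102*sn-.1*np.sin(d),.05-.07*sn+.102*c+.1*np.cos(d)])
    # note: z of pivot = .05 + y sin a + z cos a
    L[2]=.05+(-.07)*sn+.102*c+.1*np.cos(d); X=Rz@L+[.5253,-.3701,-.003]
    print(n,proj(P,X).round(1),proj(cam(env,'side'),X).round(1))
E
```

```text
time_s: 9.4
ee_pos: [0.4907, -0.2647, 0.2993]
eef_rot: [-0.493, 3.103, 0.0]
contact_force: [-0.4, -0.1, 0.1]
finger_gap: 0.698
finger_force: 0.0
[ 0.4907 -0.2647  0.2993] [-0.63  0.37  1.34  0.    1.44 -2.52]
[-0.0004  0.1109  0.2993]
kick 3.35 [137.8 108.4] [385.3 238.5]
3.0 [ 90.3 107.4] [382.5 227.5]
2.6 [ 32.  105.2] [380.7 212.3]
```

View pics/m4.png

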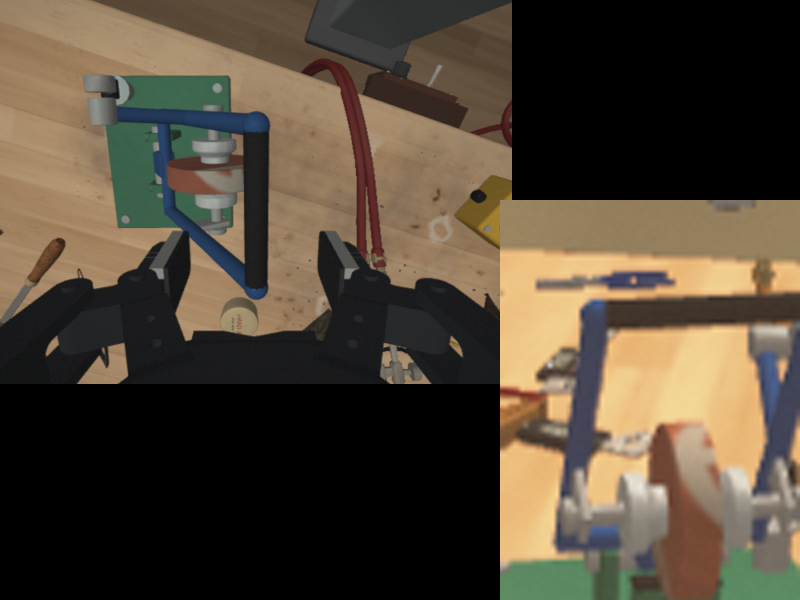

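The foot is at about (137,115) in the wrist frame, matching the prediction for 3.35 rad (138,108), so the kickstand is down. The bar is centred between the open fingers, so I go down and grip.

Scaled: 0.037 m is 0.592, 0.036 m is 0.576.

```bash
python3 jog.py '[0.7, 0, 0, 0.592, 0, 0.7, 0, 0, 0.576, 0, 0, 0, 0, 0, 0, 0, 0, 0, 0, 0, 0, 0, 0, 0, 0, 0, 0, 0, 0, 0, 0, 0, 0, 0, 0]' 30; python3 - <<'E'
from cell import env
s=env.sense(); print(s['ee_pos'],s['contact_force'],s['ft_torque'])
import numpy as np
r=.212;
for a in np.linspace(-.5446,0,9): print(round(a,3),(-r*np.sin(a)).round(4),(r*np.cos(a)).round(4))
E
```

```text
time_s: 10.38
ee_pos: [0.491, -0.264, 0.2277]
eef_rot: [-0.493, 3.101, 0.0]
contact_force: [-2.3, 5.8, 5.1]
finger_gap: 0.177
finger_force: 29.9
[ 0.49103141 -0.26404722  0.22769235] [-2.27611365  5.7970566   5.10807498] [ 0.78668528  0.09744841 -0.02491955]
-0.545 0.1098 0.1813
-0.477 0.0972 0.1884
-0.408 0.0842 0.1946
-0.34 0.0708 0.1998
-0.272 0.057 0.2042
-0.204 0.043 0.2076
-0.136 0.0288 0.21
-0.068 0.0144 0.2115
0.0 -0.0 0.212
```

Scaled: -0.0071 m is -0.1136, -0.007 m is -0.112.

```bash
python3 jog.py '[0, 0, -0.1024, -0.0592, 0, 0, 0, -0.1024, -0.056, 0, 0, 0, -0.104, -0.0512, 0, 0, 0, -0.104, -0.048, 0, 0, 0, -0.1072, -0.0432, 0, 0, 0, -0.1072, -0.04, 0, 0, 0, -0.1104, -0.0368, 0, 0, 0, -0.1104, -0.0336, 0, 0, 0, -0.112, -0.0288, 0, 0, 0, -0.112, -0.0256, 0, 0, 0, -0.1136, -0.0208, 0, 0, 0, -0.1136, -0.0176, 0]'; python3 - <<'E'
from h import *
from cell import env
s=env.sense(); Rz=R.from_euler('z',.3142).as_matrix(); print((Rz.T@(s['ee_pos']-[.5253,-.3701,0])).round(4),(Rz.T@s['contact_force']).round(1))
E
```

```text
time_s: 11.88
ee_pos: [0.5166, -0.342, 0.2561]
eef_rot: [-0.493, 3.101, -0.001]
contact_force: [1.0, 4.5, 4.7]
finger_gap: 0.171
finger_force: 31.9
[0.0004 0.0294 0.2561] [2.4 3.9 4.7]
```

Scaled: -0.006 m is -0.096, -0.004 m is -0.064.

```bash
cat > st.py <<'E'
from h import *
from cell import env
s=env.sense(); Rz=R.from_euler('z',.3142).as_matrix(); print((Rz.T@(s['ee_pos']-[.5253,-.3701,0])).round(4),(Rz.T@s['contact_force']).round(1),s['finger_force'].round(1))
E
python3 jog.py '[0, 0, -0.096, -0.0128, 0, 0, 0, -0.096, -0.0096, 0, 0, 0, -0.096, -0.0064, 0, 0, 0, -0.064, -0.0032, 0, 0, 0, 0, 0, 0]' >/dev/null; python3 st.py
python3 jog.py '[0, 0, -0.032, 0, 0, 0, 0, 0, 0, 0]' >/dev/null; python3 st.py
python3 jog.py '[0, 0, -0.032, 0, 0, 0, 0, 0, 0, 0]' >/dev/null; python3 st.py
```

```text
Traceback (most recent call last):
  File "st.py", line 3, in <module>
    s=env.sense(); Rz=R.from_euler('z',.3142).as_matrix(); print((Rz.T@(s['ee_pos']-[.5253,-.3701,0])).round(4),(Rz.T@s['contact_force']).round(1),s['finger_force'].round(1))
                                                                                                                                                   ^^^^^^^^^^^^^^^^^^^^^^^
AttributeError: 'float' object has no attribute 'round'
Traceback (most recent call last):
  File "st.py", line 3, in <module>
    s=env.sense(); Rz=R.from_euler('z',.3142).as_matrix(); print((Rz.T@(s['ee_pos']-[.5253,-.3701,0])).round(4),(Rz.T@s['contact_force']).round(1),s['finger_force'].round(1))
                                                                                                                                                   ^^^^^^^^^^^^^^^^^^^^^^^
AttributeError: 'float' object has no attribute 'round'
Traceback (most recent call last):
  File "st.py", line 3, in <module>
    s=env.sense(); Rz=R.from_euler('z',.3142).as_matrix(); print((Rz.T@(s['ee_pos']-[.5253,-.3701,0])).round(4),(Rz.T@s['contact_force']).round(1),s['finger_force'].round(1))
                                                                                                                                                   ^^^^^^^^^^^^^^^^^^^^^^^
AttributeError: 'float' object has no attribute 'round'
```

Scaled: -0.0015 m is -0.024.

```bash
sed -i "s/s\['finger_force'\].round(1)/s['finger_force'],s['time_s']/" st.py; python3 st.py
python3 jog.py '[0, 0, -0.024, 0, 0, 0, 0, 0, 0, 0]' >/dev/null; python3 st.py
```

```text
[0.0003 0.0033 0.2572] [4.7 1.9 2.2] 32.230775356292725 13.0
[0.0003 0.0018 0.2572] [4.6 2.2 3.2] 32.23822295665741 13.25
```

Scaled: -0.0015 m is -0.024.

```bash
for i in 1; do python3 jog.py '[0, 0, -0.024, 0, 0, 0, 0, 0, 0, 0]' >/dev/null; python3 st.py; done
python3 jog.py '[0, 0, -0.024, 0, 0, 0, 0, 0, 0, 0]' >/dev/null; python3 st.py
python3 jog.py '[0, 0, -0.024, 0, 0, 0, 0, 0, 0, 0]' >/dev/null; python3 st.py
```

```text
[0.0003 0.0005 0.2572] [5.3 2.9 2.8] 32.27484047412872 13.5
[ 0.0004 -0.0003  0.2572] [4.1 4.8 4. ] 32.376201152801514 13.75
[ 0.0003 -0.0012  0.2573] [4.3 7.9 5.8] 32.3777237534523 14.0
```

The force rises from 2 to 8 N at y≈0, so the foot is on its pad. I'll take one check picture before handing in.

```bash
python3 jog.py '[0, 0, 0, 0, 0, 0, 0, 0, 0, 0, 0, 0, 0, 0, 0]'; python3 - <<'E'
from h import *
from cell import env
a=cv2.cvtColor(env.grab_frame('wrist'),cv2.COLOR_RGB2BGR); b=cv2.cvtColor(env.grab_frame('side'),cv2.COLOR_RGB2BGR)
f=lambda i,k:cv2.resize(i,None,fx=k,fy=k,interpolation=cv2.INTER_CUBIC)
m=np.zeros((600,800,3),np.uint8); m[:300,:400]=f(a,.625); m[:600,400:]=f(b[160:310,310:410],4)
cv2.imwrite('pics/m5.png',m)
E
python3 st.py
```

```text
time_s: 14.38
ee_pos: [0.526, -0.3711, 0.2573]
eef_rot: [-0.494, 3.102, 0.004]
contact_force: [1.2, 8.3, 5.6]
finger_gap: 0.173
finger_force: 32.4
[ 0.0003 -0.0012  0.2573] [2.9 7.7 4.7] 32.376514077186584 14.475
```

View pics/m5.png

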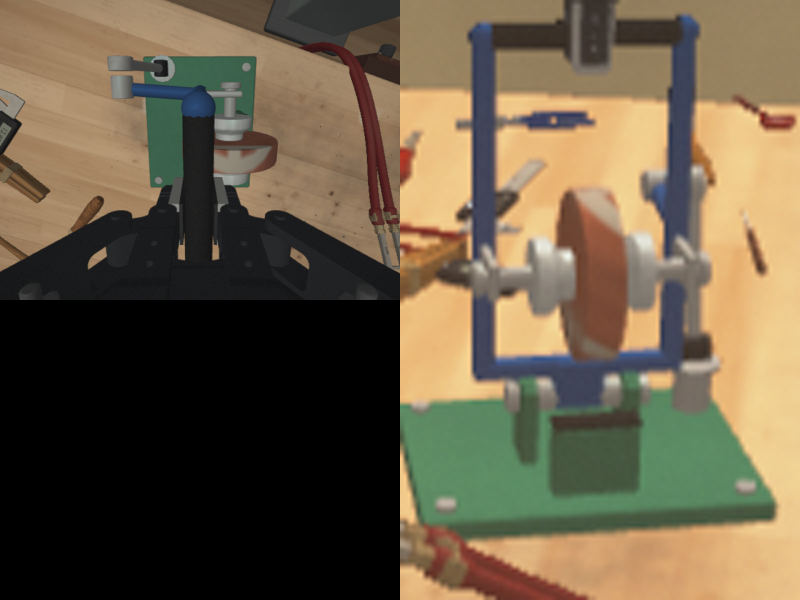

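The side view shows the frame upright and the black foot (697,347 in the montage) sitting on the steel pad. The wrist view shows the bar held between the fingers, and the force is steady. I'm handing the job in.

```bash
python3 -c "
from cell import env
print(env.close_job())"
```

```text
the job is handed in; nothing more can be done
None
```

I handed the job in at about 14.5 s with the stop button pushed fully in, the kickstand down, and the gripper still holding the frame upright with the foot on its pad; no verdict was returned.

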